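# Stack the tool cases against the instrument chest

## Task

Put the three grey tool cases away as one stack: first lay the largest on the bench with a long side pushed flush against the plain long side of the steel chest (the side facing the robot), not sticking out past the chest's ends; then set the middle case on it, then the smallest on that, each lying lid up with nothing overhanging the case below. Set the cases down without dropping them, and leave the jar, wire spool, bottle and carton where they stand.

Things in the scene. Friction and masses are not known exactly. Their poses are not given: they have to be found in the camera images.
- large_case: The largest of three loose, alike grey tool cases: flat box 124 long x 68 wide x 44 high, about 0.36 kg (sliding it takes 2 to 8 N); dark lid seam, two latches on one long side. Origin: centre of its underside; x along its length, y across its width (latches on -y), z up. Starts lying flat on the bench, lid up, any yaw, in one of three places (left, right, or in front of the chest).
- middle_case: The middle one of three loose, alike grey tool cases: flat box 96 long x 52 wide x 36 high, about 0.28 kg; dark lid seam, two latches on one long side. Origin: centre of its underside; x along its length, y across its width (latches on -y), z up. Starts lying flat on the bench, lid up, any yaw, in one of three places (left, right, or in front of the chest).
- small_case: The smallest of three loose, alike grey tool cases: flat box 74 long x 38 wide x 30 high, about 0.16 kg; dark lid seam, two latches on one long side. Origin: centre of its underside; x along its length, y across its width (latches on -y), z up. Starts lying flat on the bench, lid up, any yaw, in one of three places (left, right, or in front of the chest).
- chest: Long low dark steel instrument chest, fixed to the bench: 120 (x) x 260 (y, its length) x 42 high, flat top and upright sides. Origin: centre of its underside. Its plain long side, at x = -60 in its own frame, looks towards the robot; latches and carrying handle are on the far side (+x).
- screw_jar: Bystander: glass jar with steel lid, 56 diameter, 85 high, loose. Origin: centre of its underside.
- wire_spool: Bystander: spool of copper wire standing on its flange, 64 diameter, 50 high, loose. Origin: centre of its underside.
- oil_bottle: Bystander: white plastic bottle, 48 diameter, 150 high, loose. Origin: centre of its underside.
- carton: Bystander: open cardboard carton, 90 (x) x 110 (y) x 50 high, loose. Origin: centre of its underside.
- middle_case_corner0 (a point): Bottom corner of the middle case, at x +48, y +26 mm in the case's frame.
- middle_case_corner1 (a point): Bottom corner of the middle case, at x +48, y -26 mm in the case's frame.
- middle_case_corner2 (a point): Bottom corner of the middle case, at x -48, y -26 mm in the case's frame.
- middle_case_corner3 (a point): Bottom corner of the middle case, at x -48, y +26 mm in the case's frame.
- small_case_corner0 (a point): Bottom corner of the smallest case, at x +37, y +19 mm in the case's frame.
- small_case_corner1 (a point): Bottom corner of the smallest case, at x +37, y -19 mm in the case's frame.
- small_case_corner2 (a point): Bottom corner of the smallest case, at x -37, y -19 mm in the case's frame.
- small_case_corner3 (a point): Bottom corner of the smallest case, at x -37, y +19 mm in the case's frame.

How it is judged:
On the way, in this order (a step that is already met when the one before it is completed fails the run):
1. the largest case lies flat, flush against the plain long side of the chest (x of large_case in the frame of chest between -0.0975 and -0.091 m and y of large_case in the frame of chest between -0.07 and 0.07 m and height (world z) of large_case between -0.003 and 0.003 m and angle between the x axis of large_case and the y axis of chest, either way round below 0.03 rad and angle between large_case's own z axis and vertical below 0.05 rad), for 0.2 s.
2. the middle case lies fully supported on the largest (x of middle_case_corner0 in the frame of large_case between -0.064 and 0.064 m and y of middle_case_corner0 in the frame of large_case between -0.036 and 0.036 m and x of middle_case_corner1 in the frame of large_case between -0.064 and 0.064 m and y of middle_case_corner1 in the frame of large_case between -0.036 and 0.036 m and x of middle_case_corner2 in the frame of large_case between -0.064 and 0.064 m and y of middle_case_corner2 in the frame of large_case between -0.036 and 0.036 m and x of middle_case_corner3 in the frame of large_case between -0.064 and 0.064 m and y of middle_case_corner3 in the frame of large_case between -0.036 and 0.036 m and z of middle_case in the frame of large_case between 0.041 and 0.047 m and angle between middle_case's own z axis and vertical below 0.05 rad), for 0.2 s.
3. the smallest case lies fully supported on the middle one (x of small_case_corner0 in the frame of middle_case between -0.05 and 0.05 m and y of small_case_corner0 in the frame of middle_case between -0.028 and 0.028 m and x of small_case_corner1 in the frame of middle_case between -0.05 and 0.05 m and y of small_case_corner1 in the frame of middle_case between -0.028 and 0.028 m and x of small_case_corner2 in the frame of middle_case between -0.05 and 0.05 m and y of small_case_corner2 in the frame of middle_case between -0.028 and 0.028 m and x of small_case_corner3 in the frame of middle_case between -0.05 and 0.05 m and y of small_case_corner3 in the frame of middle_case between -0.028 and 0.028 m and z of small_case in the frame of middle_case between 0.033 and 0.039 m and angle between small_case's own z axis and vertical below 0.05 rad), for 0.2 s.
At the end, for the whole second after the job is handed in: Largest case flat on the bench, long side within 3.5 mm of the chest's plain side, parallel within 0.03 rad, at most 2 mm past the chest's ends; middle case on it, smallest on that, all lid up, no bottom corner more than 2 mm outside the case below; all at rest (all of step 1 and all of step 2 and all of step 3 and linear speed of each of large_case, middle_case, small_case below 0.02 m/s and angular speed of each of large_case, middle_case, small_case below 0.1 rad/s); the robot touches nothing.
It fails at once if the jar was shifted by more than 20 mm or tipped (distance of screw_jar from where it was at the start of the episode above 0.02 m or angle between screw_jar's own z axis and vertical above 0.3 rad).
It fails at once if the spool was shifted by more than 20 mm or tipped (distance of wire_spool from where it was at the start of the episode above 0.02 m or angle between wire_spool's own z axis and vertical above 0.3 rad).
It fails at once if the bottle was shifted by more than 20 mm or tipped (distance of oil_bottle from where it was at the start of the episode above 0.02 m or angle between oil_bottle's own z axis and vertical above 0.3 rad).
It fails at once if the carton was shifted by more than 20 mm or tipped (distance of carton from where it was at the start of the episode above 0.02 m or angle between carton's own z axis and vertical above 0.3 rad).
It fails at once if a case was dropped (falling free faster than 0.5 m/s, over about 13 mm) ((linear speed of large_case above 0.5 m/s and contact force between the fingers and large_case below 0.05 N) or (linear speed of middle_case above 0.5 m/s and contact force between the fingers and middle_case below 0.05 N) or (linear speed of small_case above 0.5 m/s and contact force between the fingers and small_case below 0.05 N)).
It also fails if it takes over 72 s, if anything falls off the work surface, if the arm or the gripper's body presses on something with over 40 N, if the wrist force passes 120 N, or if a joint passes its speed limit or range.

## Robot

A 6-joint arm with a two-finger parallel gripper is mounted at the origin on the work surface. World frame = base frame: x ahead of the robot, y to its left, z up, the work surface at z = 0. Lengths are in m, angles in rad, forces in N, time in s.
With the tool pointing down it reaches from about 0.35 to 0.975 m from the base axis. Payload 7.1 kg.
Tool frame: the origin (TCP) lies midway between the tips of the shut fingers; the grasp point (between the pads) lies 19 mm behind it; z points along the fingers, y is the line along which they close (so a half turn about z gives the same grasp; the last joint's range is limited). The gripper opens to 88 mm and grips with 3 to 60 N. Pads are 20 mm wide; open, the fingers measure 115 mm over their backs; the gripper's body (75 mm by 178 mm) begins 61 mm behind the grasp point.
Start: joints at [-1.345, 0.423, 1.63, -0, 1.089, -0.019], TCP at [0.151, -0.606, 0.195] pointing down, gripper open.
Joint ranges: [-3, 3], [-0.9, 2.11], [0.09, 2.58], [-1.31, 4.45], [0.11, 2.69], [-2.54, 2.54]. Speed limits (rad/s): [2.39, 2.39, 3.01, 3.14, 3.14, 3.14].

## Interface

Orientations are given as a unit quaternion [w, x, y, z].
In Python, from station import move_pose, movel, movej, command_gripper, wait, inverse_kinematics, read_camera, camera_info, MotionError, job_done, get_time, get_joint_pos, get_qvel, get_effort, get_tcp_pos, get_ee_rot, get_ft_force, get_ft_torque, get_grip_width, get_finger_force gives the robot as it stands. Calls block until the motion is done:
- move_pose(position, orientation): joint-space move of the TCP to a pose.
- movel(position, frame=None, v=0.15, until_force=None): straight line of the TCP; frame=None keeps the orientation; v is the mean speed in m/s. With until_force (N) it stops when the force on the tool has changed by that much, and returns True; else False.
- movej(angles): joint-space move.
- command_gripper(opening): opening from 0.0 (shut) to 1.0 (fully open); the grip force is fixed at half the most; returns when the fingers have stopped.
- wait(seconds).
- inverse_kinematics(position, orientation): joint angles nearest the present ones, or None.
- read_camera(name): name is "scene" or "top"; returns the picture (480x640x3 uint8, red, green, blue); there is no depth.
- camera_info(name): a dict with "intrinsics" (3x3 intrinsics, pixels), "T" (4x4, takes a point from camera to world coordinates). Camera axes: x right, y up, looking along -z (the intrinsics and any distortion apply to the point x, -y, -z); pixel columns grow to the right and rows downward; lengths in m; the calibration is good to about 2 mm. A picture is of the moment at which its call begins. camera_info takes no time and is no camera call.
A pose or a line that the arm cannot do raises MotionError and nothing moves.
- job_done(): hands the job in; it is judged then, once.
Readings, each from a call of its own:
- get_time(): time.
- get_joint_pos(): joint angles.
- get_qvel(): joint speeds.
- get_effort(): joint torques, N m.
- get_tcp_pos(): TCP position.
- get_ee_rot(): TCP orientation.
- get_ft_force(): force on the tool from outside, world axes, zero at the start.
- get_ft_torque(): the same for the moment, N m.
- get_grip_width(): opening from 0.0 (shut) to 1.0 (fully open).
- get_finger_force(): force on a finger pad.
Only numpy, scipy, OpenCV 4.12 (cv2) and the standard library are available. Lean on these libraries where they do the work, as an engineer would, in place of code of your own. Each camera call takes 0.05 s, during which the arm holds its last target. There are 200 camera calls.

## Working session

There is one attempt and no reset: what is moved stays moved. The work goes in short steps, each a Python script; the robot and the scene stay as the last script left them, time stands still between calls to the robot, and variables do not carry over. Pictures are saved under pics/ and viewed, at most 10 in all, crops included, and the job is handed in when it is done.

```bash
ls; mkdir -p pics; python3 - <<'E'
from station import *
import cv2,numpy as np
np.set_printoptions(precision=4,suppress=True)
for n in("top","scene"):
    im=read_camera(n); cv2.imwrite(f"pics/{n}0.png",im[:,:,::-1]); i=camera_info(n); print(n,i)
print(get_time(),get_ee_rot())
E
```

```text
pics
top {'intrinsics': array([[504.2403,   0.    , 321.6241],
       [  0.    , 504.2403, 242.033 ],
       [  0.    ,   0.    ,   1.    ]]), 'T': array([[ 0.0222,  0.9942, -0.1056,  0.4416],
       [-0.9997,  0.0224,  0.0011,  0.0117],
       [ 0.0035,  0.1056,  0.9944,  1.2145],
       [ 0.    ,  0.    ,  0.    ,  1.    ]])}
scene {'intrinsics': array([[452.7339,   0.    , 312.6579],
       [  0.    , 452.7339, 234.8898],
       [  0.    ,   0.    ,   1.    ]]), 'T': array([[-0.2565, -0.6424,  0.7222,  1.1313],
       [ 0.9663, -0.1872,  0.1768,  0.1271],
       [ 0.0216,  0.7432,  0.6688,  0.5713],
       [ 0.    ,  0.    ,  0.    ,  1.    ]])}
0.1 [-0.0006  0.9925  0.1221 -0.0001]
```

View pics/top0.png

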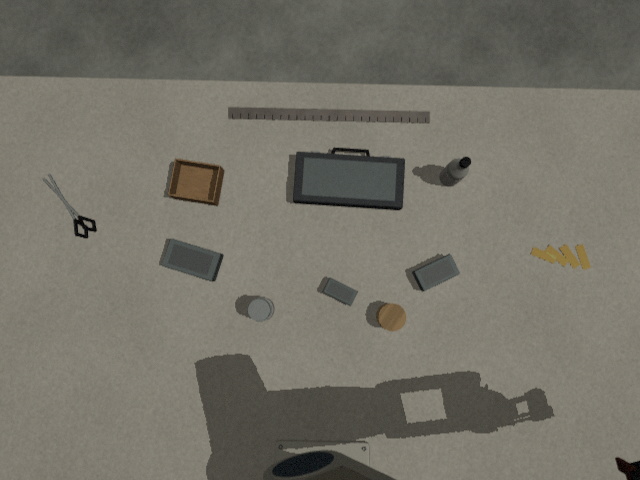

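View pics/scene0.png

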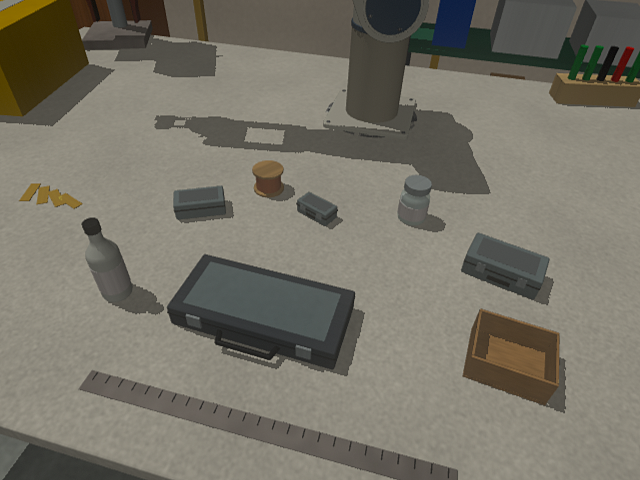

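Top view: large case at about (191,260), small (339,291), middle (436,272), chest (349,181), jar (260,308), spool (392,317). Next I enlarge these for corner reading.

```bash
python3 - <<'E'
import cv2,numpy as np
t=cv2.imread("pics/top0.png")
def crop(x,y,w,h,s):
    c=cv2.resize(t[y:y+h,x:x+w],None,fx=s,fy=s,interpolation=cv2.INTER_CUBIC)
    c=cv2.convertScaleAbs(c,alpha=1.8,beta=10)
    for k in range(0,w,10):
        cv2.line(c,(k*s,0),(k*s,6),(0,0,255),1); cv2.putText(c,str(x+k),(k*s+2,16),0,.35,(0,0,255),1)
    for k in range(0,h,10):
        cv2.line(c,(0,k*s),(6,k*s),(0,0,255),1); cv2.putText(c,str(y+k),(8,k*s+5),0,.35,(0,0,255),1)
    return c
a=crop(152,230,80,60,5); b=crop(300,262,80,60,5); c=crop(398,240,80,60,5)
d=crop(285,140,130,75,3); d=cv2.copyMakeBorder(d,0,300-d.shape[0],0,400-d.shape[1],0)
cv2.imwrite("pics/m1.png",np.vstack([np.hstack([a,b]),np.hstack([c,d])]))
E
```

```text
(no output)
```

View pics/m1.png

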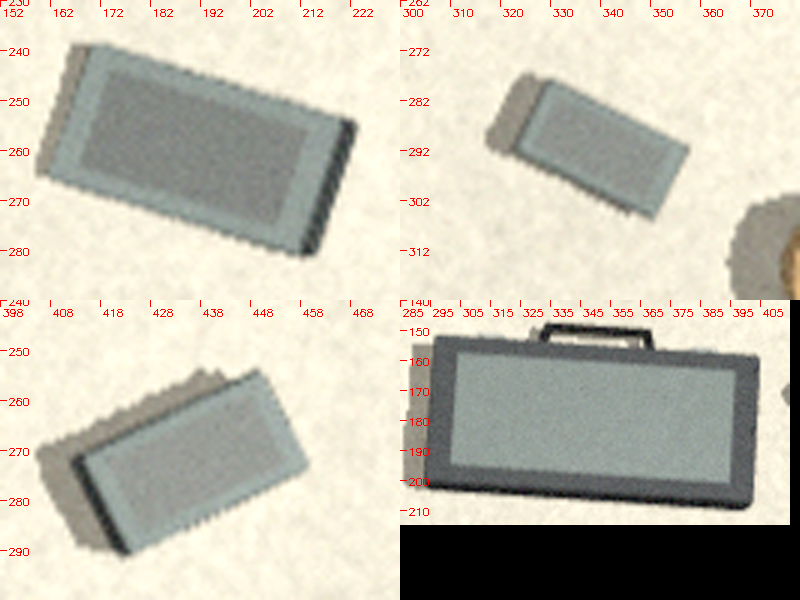

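```bash
cat > h.py <<'E'
from station import *
import cv2, numpy as np
from scipy.spatial.transform import Rotation as R
from scipy.optimize import least_squares
np.set_printoptions(precision=4, suppress=True)

def project(P, cam="top"):
    i = camera_info(cam)
    p = (np.asarray(P, float) - i["T"][:3, 3]) @ i["T"][:3, :3] * [1, -1, -1]
    q = p @ i["intrinsics"].T
    return q[:, :2] / q[:, 2:]

def topcorners(p, L, W, z):
    c, s = np.cos(p[2]), np.sin(p[2])
    u = np.array([[-L, W], [L, W], [L, -W], [-L, -W]]) / 2
    return np.c_[u @ [[c, s], [-s, c]] + p[:2], np.full(4, z)]

def fit(px, L, W, z, p0, cam="top"):
    """Pose x, y, yaw of a box's top face; px: corners in the order of topcorners."""
    r = least_squares(lambda p: (project(topcorners(p, L, W, z), cam) - px).ravel(), p0)
    return r.x, r.fun.reshape(4, 2)

def quat(a, flip=0):
    """Tool down, closing line at yaw a."""
    y = np.array([np.cos(a), np.sin(a), 0]); zt = np.array([0, 0, -1.])
    q = R.from_matrix(np.c_[np.cross(y, zt), y, zt]).as_quat()
    return q[[3, 0, 1, 2]]

def best(pos, a):
    """Orientation (of the two half turns) with the smaller last-joint angle."""
    c = []
    for k in (0, np.pi):
        j = inverse_kinematics(pos, quat(a + k))
        if j is not None: c.append((abs(j[5]), k))
    return quat(a + min(c)[1])
E
python3 - <<'E'
from h import *
# order: (-L,+W),(+L,+W),(+L,-W),(-L,-W); image right = world -y, image up = world +x
D={"large":([[212.4,281],[161.6,265],[170,238.8],[221,254]],.124,.068,.044,[.45,.3,1.3]),
"small":([[350.6,305],[323.2,292],[330,277.8],[357.6,291.8]],.074,.038,.030,[.4,-.05,1.1]),
"middle":([[424.4,290.6],[414.8,272],[450,254],[459.6,272.6]],.096,.052,.036,[.4,-.3,0]),
"chest":([[296.3,152],[404.3,159],[401.7,207.7],[294.3,202.3]],.26,.12,.042,[.6,0,-1.57])}
for k,(px,L,W,z,p0) in D.items():
    px=np.array(px,float)-.5
    if k=="middle": px=np.roll(px,-1,axis=0); p0=[.4,-.3,-1]; 
    if k=="middle": px=px
    p,r=fit(px,L,W,z,p0); print(k,p,"res",np.abs(r).max(),r.round(1).tolist())
E
```

```text
large [0.5191 0.3136 1.3003] res 0.9457537451673375 [[-0.3, 0.4], [-0.4, 0.9], [0.6, -0.7], [0.1, -0.6]]
small [ 0.4529 -0.0348  1.1346] res 1.0229437691342582 [[0.4, 1.0], [-0.6, -0.1], [-0.3, -0.5], [0.5, -0.5]]
middle [ 0.503  -0.2602 -1.0833] res 0.9676656638312693 [[-0.9, -0.5], [0.1, -0.8], [1.0, 0.4], [-0.1, 0.9]]
chest [ 0.7163 -0.0504 -1.6051] res 1.5002211176994251 [[-0.3, 0.4], [0.6, -0.5], [1.2, 0.4], [-1.5, -0.4]]
```

```bash
cat >> h.py <<'E'

CH = np.array([0.7163, -0.0504]); CA = -0.0343   # chest centre, yaw of its x axis
def chest(x, y):
    c, s = np.cos(CA), np.sin(CA)
    return CH + [c*x - s*y, s*x + c*y]

def pick(p, lift=0.2, zg=0.012, zh=0.15):
    xy = p[:2]; q = best([*xy, zg], p[2] + np.pi/2)
    move_pose([*xy, zh], q)
    hit = movel([*xy, zg], v=0.12, until_force=15)
    command_gripper(0.0)
    print("picked: early stop", hit, "width mm", get_grip_width()*88, "force", get_finger_force(), "t", get_time())
    movel([*xy, lift], v=0.15)
    print("after lift width", get_grip_width()*88, "Fz", get_ft_force())

def place(xy, z, zh):
    """Lower the held case, gripped with the TCP at z above its support, until it touches."""
    q = best([*xy, z], CA)
    move_pose([*xy, zh], q)
    movel([*xy, z + 0.006], v=0.12)
    hit = movel([*xy, z - 0.006], v=0.02, until_force=4)
    print("touch", hit, "tcp", get_tcp_pos(), "want z", z)
    command_gripper(1.0)
    movel([*xy, zh], v=0.15)
    print("t", get_time())
E
python3 - <<'E'
from h import *
t=get_tcp_pos(); move_pose([.45,.2,.25], best([.45,.2,.25],CA))
pick([.5191,.3136,1.3003])
place(chest(-.130,0), .012, .15)
cv2.imwrite("pics/t1.png",read_camera("top")[:,:,::-1])
E
```

```text
picked: early stop False width mm 67.55106834935296 force 29.998725950717926 t 5.5917
after lift width 67.64084946935591 Fz [-0.264  -1.2483 -4.5767]
touch True tcp [ 0.5869 -0.046   0.0121] want z 0.012
t 11.6417
```

```bash
python3 - <<'E'
from h import *
a=chest(-.196,0); b=chest(-.130,0)
q=best([*a,.02],CA+np.pi/2)
move_pose([*a,.13],q)
movel([*a,.012],v=.12)
h=movel([*b,.012],v=.04,until_force=18)
t=get_tcp_pos(); c,s=np.cos(CA),np.sin(CA); d=t[:2]-CH
print("stopped",h,t,"chest frame",c*d[0]+s*d[1],-s*d[0]+c*d[1],"expect x -.138","F",get_ft_force())
movel([*chest(-.20,0),.012],v=.1); movel([*chest(-.20,0),.16],v=.15)
move_pose([.40,-.28,.2],best([.4,-.28,.2],-1.0833+np.pi/2))
im=read_camera("top"); cv2.imwrite("pics/t2.png",im[:,:,::-1]); print(get_time())
s=5; x,y,w,h=285,145,130,100
cv2.imwrite("pics/t2c.png",cv2.convertScaleAbs(cv2.resize(im[y:y+h,x:x+w,::-1],None,fx=s,fy=s,interpolation=cv2.INTER_CUBIC),alpha=1.8,beta=10))
E
```

```text
stopped True [ 0.5788 -0.0454  0.0111] chest frame -0.13759866037572663 0.00023168189254494948 expect x -.138 F [ 0.1451 -0.3339 -0.3257]
19.8167
```

View pics/t2c.png

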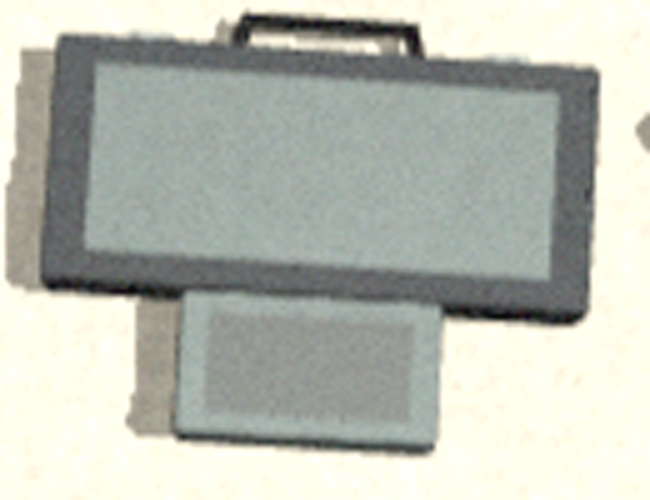

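The case (edges at crop (182,292)–(434,447)) sits tight against the chest, with no side wall visible between them. I'll push once more, harder, to confirm contact and fit the case's pose.

```bash
python3 - <<'E'
from h import *
px=np.array([[321.4,203.4],[373.4,205.6],[371.8,234.4],[320.6,231.6]])-.5
p,r=fit(px,.124,.068,.044,[.62,-.05,-1.6]); print("fit large",p,"expected",chest(-.094,0),CA-np.pi/2,np.abs(r).max())
a=chest(-.16,0); q=best([*a,.02],CA+np.pi/2)
move_pose([*a,.13],q); movel([*a,.012],v=.15)
h=movel([*chest(-.130,0),.012],v=.03,until_force=28)
t=get_tcp_pos(); c,s=np.cos(CA),np.sin(CA); d=t[:2]-CH
print("stopped",h,"chest x",c*d[0]+s*d[1])
movel([*chest(-.165,0),.012],v=.1); movel([*chest(-.165,0),.16],v=.2); print(get_time())
E
```

```text
fit large [ 0.6234 -0.0463 -1.5966] expected [ 0.6224 -0.0472] -1.6050963267948966 0.8938853766850912
stopped True chest x -0.13780794287350112
25.2583
```

```bash
python3 - <<'E'
from h import *
pick([.503,-.2602,-1.0833],zg=.010)
place(chest(-.094,.001),.054,.2)
move_pose([.4529,-.0348,.2],best([.4529,-.0348,.1],1.1346+np.pi/2))
im=read_camera("top"); cv2.imwrite("pics/t3.png",im[:,:,::-1]); im2=read_camera("scene")
f=lambda i,x,y,w,h,s: cv2.convertScaleAbs(cv2.resize(i[y:y+h,x:x+w,::-1],None,fx=s,fy=s,interpolation=cv2.INTER_CUBIC),alpha=1.8,beta=10)
cv2.imwrite("pics/t3c.png",np.hstack([f(im,300,180,100,75,4),f(im2,180,170,100,75,4)]))
E
```

```text
picked: early stop False width mm 0.26059812307625063 force 0.0 t 30.05
after lift width 0.3312824721686988 Fz [ 0.0249 -0.1949 -0.4577]
touch False tcp [ 0.6224 -0.0462  0.048 ] want z 0.054
t 37.0417
```

View pics/t3c.png

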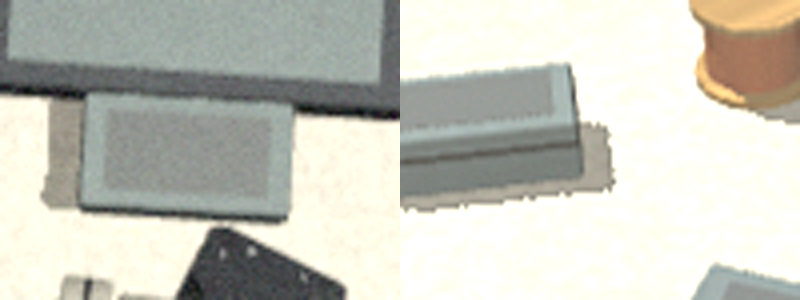

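The grasp missed: the fingers shut on nothing. I'll look at where the middle case is now.

View pics/t3.png

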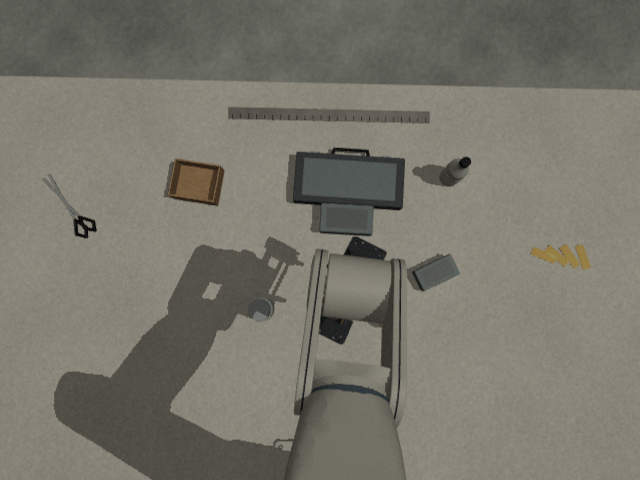

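```bash
python3 - <<'E'
from h import *
print(get_tcp_pos(),get_grip_width(),get_time(),project([[.503,-.2602,.036]]))
q=best([.503,-.2602,.01],-1.0833+np.pi/2);print(q,R.from_quat(np.r_[q[1:],q[0]]).as_matrix())
E
```

```text
[ 0.4551 -0.035   0.2003] 1.0022478448023482 37.8583 [[436.7296 271.7387]]
[0.     0.5156 0.8569 0.    ] [[-0.4684  0.8835  0.    ]
 [ 0.8835  0.4684  0.    ]
 [ 0.      0.     -1.    ]]
```

The middle case hasn't moved, still at (436,272), and the fit projects onto it. I'll descend again, check the TCP and take a picture before closing.

```bash
python3 - <<'E'
from h import *
p=[.503,-.2602]; q=best([*p,.01],-1.0833+np.pi/2)
move_pose([*p,.15],q); print(get_tcp_pos(),get_ee_rot(),q)
print(movel([*p,.010],v=.12,until_force=15)); print(get_tcp_pos(),get_ee_rot(),get_grip_width(),get_ft_force(),get_time())
im=read_camera("top"); im2=read_camera("scene")
f=lambda i,x,y,w,h,s: cv2.convertScaleAbs(cv2.resize(i[y:y+h,x:x+w,::-1],None,fx=s,fy=s,interpolation=cv2.INTER_CUBIC),alpha=1.8,beta=10)
cv2.imwrite("pics/t4.png",np.hstack([f(im,380,220,100,120,4),f(im2,150,130,100,120,4)]))
E
```

```text
[ 0.5033 -0.2599  0.1498] [-0.0002  0.5158  0.8567  0.0001] [0.     0.5156 0.8569 0.    ]
False
[ 0.5035 -0.2605  0.0107] [0.0006 0.5155 0.8569 0.    ] 0.9996481326587039 [-0.294  -0.1208 -0.242 ] 40.375
```

View pics/t4.png

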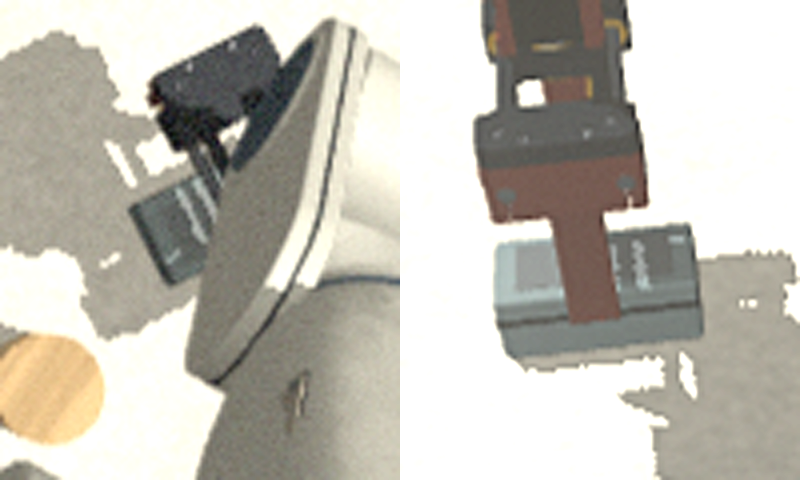

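The fingers straddle the case correctly: the front finger is at about (590,300) in the right half, centred on the near long side. Now I close and check.

```bash
python3 - <<'E'
from h import *
command_gripper(0.0)
print(get_grip_width()*88,get_finger_force(),get_tcp_pos(),get_ft_force(),get_time())
im=read_camera("scene")
cv2.imwrite("pics/t5.png",cv2.convertScaleAbs(cv2.resize(im[130:250,150:250,::-1],None,fx=4,fy=4),alpha=1.8,beta=10))
E
```

```text
0.47163851571213755 0.0 [ 0.503  -0.2602  0.01  ] [-0.383   0.6036  0.3644] 41.8167
```

View pics/t5.png

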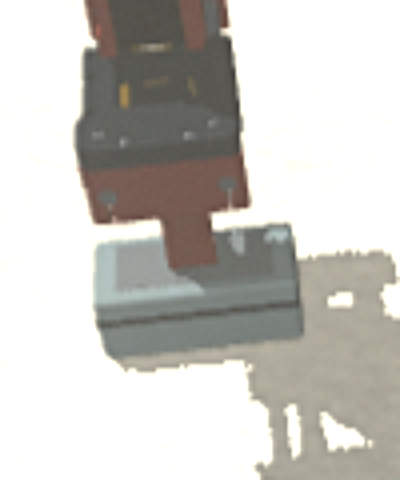

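```bash
python3 - <<'E'
from h import *
for z in (.01,.036,.045,.06): print(z,project([[.503,-.2602,z]],"scene"),project([[.503,-.2602,z]]))
print("box top in scene",project(topcorners([.503,-.2602,-1.0833],.096,.052,.036),"scene").tolist(),"bottom",project(topcorners([.503,-.2602,-1.0833],.096,.052,0),"scene").tolist())
print(get_joint_pos(),get_tcp_pos(),get_grip_width())
E
python3 - <<'E'
import cv2,numpy as np
a=cv2.imread("pics/scene0.png")[170:245,160:260]
cv2.imwrite("pics/s0c.png",cv2.convertScaleAbs(cv2.resize(a,None,fx=6,fy=6,interpolation=cv2.INTER_CUBIC),alpha=1.8,beta=10))
E
```

```text
0.01 [[199.0356 205.1408]] [[434.2208 272.2501]]
0.036 [[197.0802 194.6142]] [[436.7296 271.7387]]
0.045 [[196.3852 190.8728]] [[437.6239 271.5564]]
0.06 [[195.2054 184.5213]] [[439.1451 271.2464]]
box top in scene [[223.13077323732713, 199.63043139983677], [171.65387530867838, 205.81584545779782], [171.61497500418923, 189.71059871402667], [220.9667719078457, 184.09082888162214]] bottom [[225.14692087359433, 214.12465525865895], [175.12378784723762, 220.42922676078993], [174.94364786707587, 204.14896169490143], [222.95772803406155, 198.40349570495536]]
[-0.4984  0.6107  1.8541  0.      0.6768 -0.9859] [ 0.503  -0.2602  0.01  ] 0.004604063363869987
```

View pics/s0c.png

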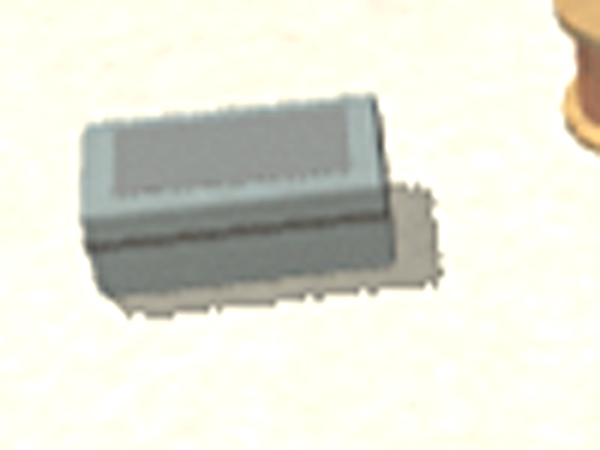

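Projecting the fingertip shows the tips really sit about 28 mm above the reported TCP, at lid height (z≈0.038). So the fingers shut just over the lid, and the 44 mm case was gripped by its rim. I'll find the bench by force, then grip.

```bash
python3 - <<'E'
from h import *
p=[.503,-.2602]
command_gripper(1.0)
h=movel([*p,-.022],v=.04,until_force=6)
z=get_tcp_pos()[2]; print("bench?",h,z,get_ft_force())
if h: z+=.004; movel([*p,z],v=.05)
command_gripper(0.0); print("width",get_grip_width()*88,get_finger_force(),get_tcp_pos(),get_time())
im=read_camera("scene")
cv2.imwrite("pics/t6.png",cv2.convertScaleAbs(cv2.resize(im[130:250,150:250,::-1],None,fx=4,fy=4),alpha=1.8,beta=10))
E
```

```text
bench? False -0.02186990881340385 [-0.3418 -0.0213 -0.249 ]
width 51.91291966772783 29.869045615196228 [ 0.5031 -0.2602 -0.0219] 44.8417
```

Gripped: width 51.9 mm, so the height offset is confirmed. Now I place the middle case.

```bash
python3 - <<'E'
from h import *
p=[.503,-.2602]
movel([*p,.13],v=.2); w=get_grip_width()*88; print("w",w,get_ft_force()); assert w>45
place(chest(-.094,.001),.022,.13)
im=read_camera("top"); cv2.imwrite("pics/t7.png",im[:,:,::-1]); im2=read_camera("scene")
f=lambda i,x,y,w,h,s: cv2.convertScaleAbs(cv2.resize(i[y:y+h,x:x+w,::-1],None,fx=s,fy=s,interpolation=cv2.INTER_CUBIC),alpha=1.8,beta=10)
cv2.imwrite("pics/t7c.png",np.hstack([f(im,300,180,100,75,4),f(im2,180,170,100,75,4)]))
E
```

```text
w 52.127636475851745 [-0.252   0.8666 -2.5797]
touch True tcp [ 0.6229 -0.0462  0.0219] want z 0.022
t 49.7833
```

Touched at exactly the expected height. Now the small case.

```bash
python3 - <<'E'
from h import *
pick([.4529,-.0348,1.1346],lift=.13,zg=-.022,zh=.10)
assert get_grip_width()*88>33
place(chest(-.094,.001),-.022+.080,.13)
move_pose([.40,-.2,.2],best([.4,-.2,.2],CA)); print(get_time())
im=read_camera("top"); im2=read_camera("scene")
f=lambda i,x,y,w,h,s: cv2.convertScaleAbs(cv2.resize(i[y:y+h,x:x+w,::-1],None,fx=s,fy=s,interpolation=cv2.INTER_CUBIC),alpha=1.8,beta=10)
cv2.imwrite("pics/t8c.png",np.hstack([f(im,300,180,100,75,4),f(im2,230,200,100,75,4)]))
E
```

```text
picked: early stop False width mm 37.55664427174204 force 29.999809563159943 t 52.6
after lift width 37.92275486115833 Fz [-0.493  -0.1881 -1.483 ]
touch True tcp [ 0.6229 -0.0462  0.0579] want z 0.058
t 57.1417
58.225
```

View pics/t8c.png

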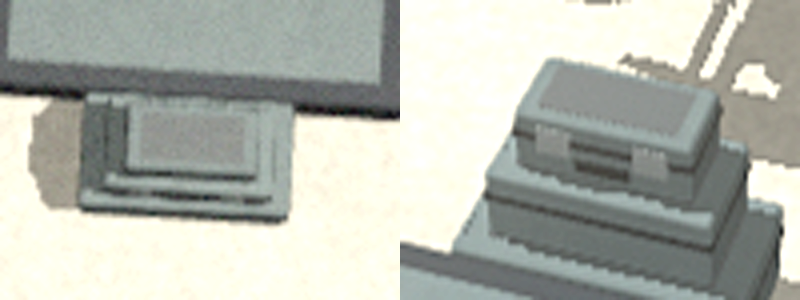

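The stack is neat: three nested cases, large at crop (80–292, 95–215), flush with the chest and with margins all round. Handing in.

```bash
python3 -c "
from station import *
print(job_done(),get_time())"
```

```text
the job is handed in; nothing more can be done
the job is handed in; nothing more can be done
```

The three cases are stacked flush against the chest and the job was handed in just after 58 s of the 72 s limit; the final pictures show the stack in place, but no verdict came back.

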